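Clamp a mended charger in the ratchet clamp

ROBOT

A 6-joint arm with a two-finger parallel gripper is mounted at the origin on a cart in front of the work surface, level with it; the furniture and walls round the work are solid. World frame = base frame: x ahead of the robot, y to its left, z up, the work surface at z = 0. Lengths are in m, angles in degrees, forces in N, time in s.
With the tool pointing down it reaches from about 0.275 to 0.725 m from the base axis. Payload 5.6 kg.
Tool frame: the origin (TCP) lies midway between the tips of the shut fingers; the grasp point (between the pads) lies tcp_to_grasp behind it (tcp_to_grasp is the distance from the TCP to the grasp point, in m); z points along the fingers, y is the line along which they close (so a half turn about z gives the same grasp; the last joint's range is limited). The gripper opens to 85 mm and grips with 20 to 120 N. Pads are 22 mm wide; open, the fingers measure 114 mm over their backs; the gripper's body (76 mm by 85 mm) begins 54 mm behind the grasp point. The pads swing forward as they close: fully open they stand 13 mm farther back than shut.
Start: joints at [89.76, 14.616, 6.199, 0, -81.583, -16.306], TCP at [0.157, 0.527, 0.231] pointing down, gripper open.
Joint ranges: [-168.99, 168.99], [-69.2, 112.95], [-62.41, 85.93], [-164.36, 98.24], [-168.68, -3.75], [-174.98, 174.98]. Speed limits (degrees/s): [147.25, 147.25, 180, 180, 180, 180].

INTERFACE

Orientations are given as [roll, pitch, yaw] about the fixed x, y, z axes, in that order (R = Rz(yaw) Ry(pitch) Rx(roll)).
In Python, from bench import get_state, read_camera, camera_info, job_done, tcp_to_grasp gives the robot as it stands. The module is installed in compiled form; this text tells all that it offers.
- The arm moves only by the tool carry_out, never from a script. Its argument "rows" is a list of rows, each a list of 7 numbers: the shift along the world's x, y, z in cm, then the turn, a rotation vector about the world's x, y, z in degrees, then the opening, from 0 (shut) to 1 (fully open). In form: [[x, y, z, wx, wy, wz, hand], ...]. A call has 1 to 5 rows; each row shifts and turns the commanded pose from where the row before left it; what a row does not reach is not made up. A row lasts 1/8 s, in which the tool goes at most 62.5 mm and 10.7 degrees, less where a joint would pass 70% of its speed; a pose out of reach is approached as far as the arm can. A call with a gripper value outside its range is refused whole. The fingers move at their own pace and stop on an object; "force" is the grip in N (left out, the last holds). Time passes only in rows, so rows that do not move let the fingers close. It gives the time, the measured TCP pose, the force, the opening and the grip force at its end, in the units of the state.
- get_state(): the state, without advancing time (a new reading comes with each control period).
- read_camera(name): name is "scene" or "top" or "wrist"; returns (picture, depth): 420x560x3 uint8, red, green, blue; 420x560 float32, m along the optical axis (not along the pixel's ray), 0 where there is no reading.
- camera_info(name): a dict with "vfov" (degrees; the focal length in pixels is half the picture's height over the tangent of half this angle, whatever the lens; pixels are square), "cx", "cy" (the principal point, pixels), "T" (4x4, takes a point from camera to world coordinates); the wrist camera has in their place "hand_eye" (4x4, takes a point from camera to tool coordinates, whose origin is the TCP and whose axes are the flange's). Camera axes: x right, y down, z forward; pixel columns grow to the right and rows downward; lengths in m; the calibration is good to about 2 mm. A picture is of the moment at which its call begins: read the wrist's pose just before it. camera_info takes no time and is no camera call.
- job_done(): hands the job in; it is judged then, once.
The state is a dict: "time_s": time; "joint_pos": joint angles; "dq": joint speeds; "joint_efforts": joint torques, N m; "ee_pos": TCP position; "eef_rot": TCP orientation; "force": force on the tool from outside, world axes, zero at the start; "ft_torque": the same for the moment, N m; "opening": finger opening in m; "gripper_force": force on a finger pad.
Only numpy, scipy, OpenCV 4.12 (cv2) and the standard library are available. Lean on these libraries where they do the work, as an engineer would, in place of code of your own. Each camera call takes 0.05 s, during which the arm holds its last target. There are 200 camera calls.

TASK

Stand the mended charger upright on the bed of the ratchet clamp, between the moving jaw and the back stop, with its narrow side faces towards them. Then take the lever by its knob and pump it in full strokes, moving the jaw with the lever only, until the jaw presses the charger firmly against the back stop; stop as soon as the strokes turn clearly stiff, because overtightening cracks the case. Let go, leaving the charger clamped upright and the other things undisturbed.

Things in the scene. Friction and masses are not known exactly. Their poses are not given: they have to be found in the camera images.
- clamp: grey ratchet clamp screwed to the bench; origin on the bench plane, x axis from the lever end to the back stop, z up. Bed: plate 64 mm wide (y), x = -95 to +128 mm, top at z = 12 mm. Back stop (the fixed jaw): block 36 mm wide, up to z = 58 mm, screwed down with its pressing face anywhere from x = 94 to 110 mm, differently each time and not measured.
- clamp_bed (a point): point on the bed top at clamp x = 66 mm, y = 0: a charger stood here, square to the clamp, is always clear of both jaws by at least 8 mm. The moving jaw then slides it to the back stop
- lever_pivot (a point): the lever's pivot, at clamp x = -50 mm, y = 0, z = 57 mm; its axis is the clamp's y. The housing round it spans x = -94 to -22 mm, up to z = 66 mm
- jaw: moving jaw, a grey block 30 mm wide, up to 52 mm above the bench, on a toothed steel rack (pitch 5 mm); axes as the clamp's, origin on the bench plane under the block, 0 to 6 mm ahead (+x) of the clamp's origin at the start. The block's front face is 10 mm ahead of it. It can only go forward: a pawl holds it at each tooth
- jaw_front (a point): centre of the moving jaw's round rubber pad face (24 mm diameter, 35 mm above the bench) as it stands unpressed, 32 mm ahead of the jaw's origin. The pad is sprung, 6 N per mm of yield (up to 14 mm): once it presses the charger against the back stop, each further tooth adds 30 N
- knob (a point): centre of the black knob (29 mm across, 31 mm tall) on the lever's top, 108 mm from the pivot, swinging in the clamp's x-z plane. Grip it from above with the fingers closing along the clamp's y, firmly (about 50 N, else it slips); it may turn between the pads. Below it is a stem, then a bar 12 x 8 mm
- lever_arm (a joint): lever angle (rad): 0 = forward stop (leaning 0.24 to the jaws), 0.48 = rear stop (0.24 away). Pulling back (rising) drives the jaw; a pull from under 0.05 to over 0.44 and back gains one tooth. No spring. Force along the pull held at its end, over that of idle strokes: 3 to 5 N = under 15 N of clamping stays once the pad springs back to the tooth, 6 to 8 N = some 30 N, 10 N = some 55 N
- charger: white wall charger, an upright block 28 (x) x 40 (y) x 46 mm (z), 0.06 to 0.13 kg, origin at the centre of its underside; its narrow side faces are those across its y axis, 40 mm apart
- paste_jar: small jar with red lid, 35 mm across, 43 mm tall, origin under it; a bystander
- hex_block: block of hex keys, 26 x 75 x 33 mm, origin under it; a bystander
- thermal_pot: small white pot, 34 mm across, 31 mm tall, origin under it; a bystander
There are look-alikes about, which are no part of the job. What is shaped like the charger but pink is not meant.

How it is judged (in metres and radians):
On the way, in this order (a step that is already met when the one before it is completed fails the run):
1. the charger stands on the bed between the jaws, let go, not yet pressed (x of charger in the frame of clamp between 0.045 and 0.1 m and z of charger in the frame of clamp between 0.009 and 0.015 m and y of charger in the frame of clamp between -0.012 and 0.012 m and angle between charger's own z axis and vertical below 0.1 rad and contact force between the fingers and charger below 0.1 N and contact force between jaw and charger below 1 N), for 0.2 s.
2. the jaw presses the charger with at least 15 N (contact force between jaw and charger above 15 N), for 0.2 s.
At the end, for the whole second after the job is handed in: the charger stands upright (within 0.1 rad) on the clamp's bed, within 12 mm of its middle line and 68 to 96 mm along it (against the back stop), its narrow faces square to the jaws (within 0.12 rad), at rest, pressed by the moving jaw with 15 to 60 N (contact force between jaw and charger between 15 and 60 N and x of charger in the frame of clamp between 0.068 and 0.096 m and z of charger in the frame of clamp between 0.009 and 0.015 m and y of charger in the frame of clamp between -0.012 and 0.012 m and angle between charger's own z axis and vertical below 0.1 rad and angle between the y axis of charger and the x axis of clamp, either way round below 0.12 rad and linear speed of charger below 0.01 m/s); the robot touches nothing.
It fails at once if the jaw presses the charger with more than 80 N (the case cracks) (contact force between jaw and charger above 80 N).
It fails at once if the jaw is pushed by the fingers or arm instead of the lever (over 3 N) (contact force between any of the fingers, the arm and jaw above 3 N).
It fails at once if a bystander (jar, hex key block or pot) is moved more than 20 mm (distance of any of paste_jar, hex_block, thermal_pot from where it was at the start of the episode above 0.02 m).
It also fails if it takes over 72 s, if anything falls off the work surface, if the arm or the gripper's body presses on something with over 40 N, if the wrist force passes 120 N, or if a joint passes its speed limit or range.

## Working session

There is one attempt and no reset: what is moved stays moved. The work goes in short steps, Python scripts to look and compute and a tool call to move; the robot and the scene stay as the last step left them, time stands still between calls to the robot, and variables do not carry over. Pictures are saved under pics/ and viewed, at most 10 in all, crops included, and the job is handed in when it is done.

Besides the shell and the picture viewer there is one more tool, called after "Request:" as name(argument=value, ...), one argument or row to a line, values as JSON. carry_out: Moves the arm, as the interface text tells. Its arguments: {"type":"object","properties":{"rows":{"type":"array","items":{"type":"array","items":{"type":"number"}}},"force":{"type":"number"}},"required":["rows"]}

```bash
mkdir -p pics; cat > h.py <<'E'
import numpy as np,cv2
from bench import *
def snap(n,f):
    s=get_state(); p,d=read_camera(n); cv2.imwrite(f'pics/{f}.png',p[:,:,::-1]); np.savez(f'pics/{f}.npz',p=p,d=d,pos=s['ee_pos'],rot=s['eef_rot']); return p,d
def R(rpy):
    from scipy.spatial.transform import Rotation as Ro
    return Ro.from_euler('xyz',rpy,degrees=True).as_matrix()
def T(n,z):
    i=camera_info(n)
    if 'T' in i: return i,np.array(i['T'])
    M=np.eye(4); M[:3,:3]=R(z['rot']); M[:3,3]=z['pos']; return i,M@np.array(i['hand_eye'])
def cloud(n,f):
    z=np.load(f'pics/{f}.npz'); i,M=T(n,z); d=z['d']; H,W=d.shape
    fl=H/2/np.tan(np.radians(i['vfov'])/2); v,u=np.mgrid[:H,:W]
    P=np.stack([(u-i['cx'])/fl*d,(v-i['cy'])/fl*d,d],-1)
    return P@M[:3,:3].T+M[:3,3],z['p'],d
E
python3 - <<'E'
from h import *
s=get_state();print(s, tcp_to_grasp)
for n in('scene','top'):
    snap(n,n);i=camera_info(n);print(n,i)
print(camera_info('wrist'))
E
```

```text
{'time_s': 0.0, 'joint_pos': array([ 8.97602998e+01,  1.46518333e+01,  6.13001494e+00, -2.72206876e-02,
       -8.15837953e+01, -1.63058335e+01]), 'dq': array([-0.03937535,  0.09287066, -0.02838442, -0.06557706,  0.08137764,
        0.06280518]), 'joint_efforts': array([-1.59664931e-03, -3.86626375e+01,  2.37938225e+01,  5.36530182e+00,
       -6.22413980e-03, -4.50025382e-06]), 'ee_pos': array([0.15643488, 0.52675511, 0.23040237]), 'eef_rot': array([ 1.79891075e+02, -3.81544559e-03, -1.65495390e+01]), 'force': array([-0.43667425, -0.11338277,  0.3157225 ]), 'ft_torque': array([ 0.02532858,  0.001555  , -0.04434211]), 'gripper_force': 0.0, 'opening': 0.08518175960877433} 0.0187
scene {'vfov': 57.776986984036824, 'cx': 277.23867150913134, 'cy': 207.67378322249857, 'T': array([[ 0.78036518, -0.42043336,  0.46288874,  0.01654967],
       [-0.62524272, -0.53654581,  0.56673639, -0.47865288],
       [ 0.01008612, -0.73167915, -0.68157456,  0.83873727],
       [ 0.        ,  0.        ,  0.        ,  1.        ]])}
top {'vfov': 44.05910163265623, 'cx': 277.3273648108528, 'cy': 214.81030092548758, 'T': array([[-0.31854107, -0.89257449,  0.31912752, -0.04950279],
       [-0.94790004,  0.30141177, -0.10313318,  0.31829335],
       [-0.00413474, -0.33535314, -0.94208342,  1.84157477],
       [ 0.        ,  0.        ,  0.        ,  1.        ]])}
{'vfov': 69.95498654957618, 'cx': 275.23569937279166, 'cy': 216.34076884443485, 'hand_eye': array([[-3.97585062e-04, -9.64016115e-01, -2.65843509e-01,
         6.76163894e-02],
       [ 9.99999578e-01, -1.63206049e-04, -9.03733305e-04,
         1.45034246e-04],
       [ 8.27826201e-04, -2.65843756e-01,  9.64015774e-01,
        -1.42217955e-01],
       [ 0.00000000e+00,  0.00000000e+00,  0.00000000e+00,
         1.00000000e+00]])}
```

View pics/scene.png

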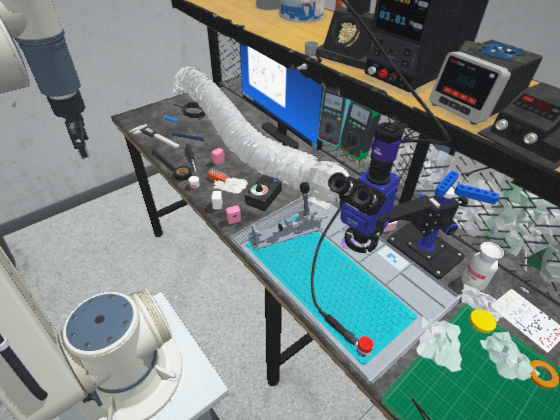

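View pics/top.png

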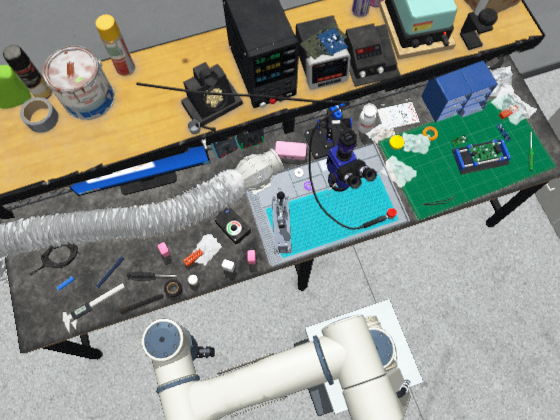

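The clamp is at scene (285,225) / top (283,222). There are white items at scene (217,200) and (194,182), and pink blocks at scene (233,215) and (218,156). I'll crop the area and localise them.

```bash
python3 - <<'E'
from h import *
P,p,d=cloud('scene','scene')
c=p[140:270,170:350,::-1]; cv2.imwrite('pics/c1.png',cv2.resize(c,None,fx=4.4,fy=4.4,interpolation=cv2.INTER_CUBIC))
for n,pts in(('scene',[(217,196),(217,205),(194,180),(233,210),(218,152),(305,187),(304,205),(265,225),(366,342)]),('top',[(228,264),(193,279),(251,257),(164,250),(283,193),(281,200),(283,248)])):
    P,p,d=cloud(n,n)
    for u,v in pts: print(n,u,v,P[v,u].round(3),p[v,u])
E
```

```text
scene 217 196 [0.44  0.34  0.045] [245 246 246]
scene 217 205 [0.431 0.331 0.019] [176 180 178]
scene 194 180 [0.431 0.475 0.029] [244 245 245]
scene 233 210 [0.443 0.256 0.045] [245 165 209]
scene 218 152 [0.571 0.543 0.046] [245 165 210]
scene 305 187 [0.579 0.092 0.174] [39 42 45]
scene 304 205 [0.587 0.098 0.099] [59 66 68]
scene 265 225 [0.507 0.18  0.001] [141 147 154]
scene 366 342 [ 0.439 -0.282  0.041] [234  43  42]
top 228 264 [0.438 0.347 0.051] [253 253 253]
top 193 279 [0.432 0.481 0.025] [252 253 252]
top 251 257 [0.437 0.262 0.049] [252 167 214]
top 164 250 [0.56  0.549 0.052] [252 169 213]
top 283 193 [0.581 0.093 0.185] [59 61 65]
top 281 200 [0.587 0.098 0.108] [44 47 51]
top 283 248 [0.436 0.141 0.033] [76 81 87]
```

View pics/c1.png

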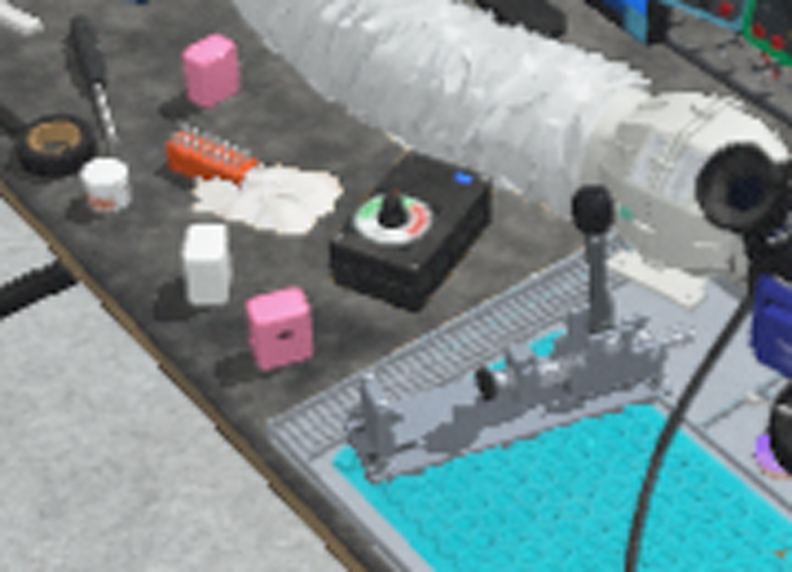

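The charger is the white 46 mm tall box at scene (217,200), world (0.44,0.343). The others are the round pot at (194,182), only 29 mm tall, and the two pink boxes. Next I'll fit yaws and check obstacles.

```bash
python3 - <<'E'
from h import *
for n in('scene','top'):
    P,p,d=cloud(n,n); ok=d>0
    x,y,z=P[...,0],P[...,1],P[...,2]
    m=ok&(abs(x-.44)<.05)&(abs(y-.343)<.045)&(z>.036)&(z<.06)&(p.min(-1)>130)
    q=(P[m][:,:2]*1000).astype(np.float32); print(n,'charger top',len(q),cv2.minAreaRect(q),np.median(z[m]))
    m=ok&(abs(x-.52)<.15)&(abs(y-.12)<.1)&(z>.025)&(z<.075)
    q=(P[m][:,:2]*1000).astype(np.float32); print('clamp',len(q),cv2.minAreaRect(q))
    m=ok&(abs(x-.58)<.04)&(abs(y-.095)<.04)&(z>.145)&(z<.2)
    q=P[m]; print('knob',len(q),q.min(0),q.max(0))
# height map from both
H={}
for n in('scene','top'):
    P,p,d=cloud(n,n)
    for a in P[d>0]:
        k=(int(a[0]//.03),int(a[1]//.03)); H[k]=max(H.get(k,0),a[2])
print('y:',[round(j*.03,2) for j in range(14,-7,-1)])
for i in range(25,11,-1): print(round(i*.03,2),[int(1000*H.get((i,j),-.001)) for j in range(14,-7,-1)])
E
```

```text
scene charger top 93 ((440.5440368652344, 346.6373596191406), (38.62179183959961, 27.864532470703125), 52.67100524902344) 0.045013583678182534
clamp 601 ((565.106689453125, 118.76961517333984), (253.34373474121094, 140.41339111328125), 15.04793643951416)
knob 98 [0.57076067 0.08578094 0.14572231] [0.59610577 0.10995755 0.18236142]
top charger top 90 ((439.7225036621094, 348.43865966796875), (40.071224212646484, 27.527250289916992), 52.99703598022461) 0.046011190116920675
clamp 268 ((562.619384765625, 120.21033477783203), (254.898193359375, 141.70787048339844), 13.825700759887695)
knob 52 [0.57186721 0.0884103  0.16137716] [0.59591326 0.11350806 0.18817371]
y: [0.42, 0.39, 0.36, 0.33, 0.3, 0.27, 0.24, 0.21, 0.18, 0.15, 0.12, 0.09, 0.06, 0.03, 0.0, -0.03, -0.06, -0.09, -0.12, -0.15, -0.18]
0.75 [426, 725, 707, 688, 666, 647, 630, 615, 600, 586, 572, 556, 537, 462, 457, 427, 428, 425, 428, 428, 428]
0.72 [427, 426, 430, 426, 428, 431, 429, 429, 424, 585, 572, 557, 543, 530, 515, 505, 484, 471, 458, 441, 426]
0.69 [109, 120, 113, 126, 401, 401, 135, 137, 136, 142, 145, 132, 113, 108, 26,
[... 348 characters left out ...]
, 54, 61, 54, 9, 24, 14, 26, 188, 176, 15, 19, 162, 15, 452, 462, 460, 332]
0.54 [19, 20, 20, 9, 54, 72, 50, 54, 20, 15, 59, 55, 43, 21, 15, 132, 16, 340, 453, 452, 348]
0.51 [43, 27, 25, 17, 53, 53, 57, 36, 18, 16, 56, 60, 20, 19, 21, 111, 105, 350, 356, 356, 363]
0.48 [30, 24, 14, 9, 10, 9, 8, 9, 21, 24, 26, 24, 19, 20, 17, 19, 87, 381, 387, 384, 389]
0.45 [11, 12, 48, 49, 7, 45, 55, 11, 22, 62, 58, 23, 17, 19, 17, 18, 64, 383, 368, 379, 367]
0.42 [13, 12, 54, 55, 47, 49, 53, 20, 18, 68, 66, 20, 17, 16, 19, 18, 19, 44, 43, 27, 28]
0.39 [8, 13, 11, 52, 14, 12, 15, 10, 22, 18, 17, 20, 17, 13, 19, 13, 14, 16, 17, 17, 22]
0.36 [6, 8, 8, 7, 7, 10, 7, 7, 8, 10, 6, 9, 9, 9, 6, 9, 7, 9, 8, 18, 12]
```

Request:
carry_out(
  rows=[
    [4.05,-2.56,0,0,0,9.9,1],
    [4.05,-2.56,0,0,0,9.9,1],
    [4.05,-2.56,0,0,0,9.9,1],
    [4.05,-2.56,0,0,0,9.9,0.8],
    [4.05,-2.56,0,0,0,9.9,0.8],
  ],
  force=40,
)

```text
time_s: 0.72
ee_pos: [0.3601, 0.3981, 0.2309]
eef_rot: [180.0, 0.0, 33.3]
force: [-0.1, 0.9, -0.3]
opening: 0.0684
gripper_force: 0.0
```

Request:
carry_out(
  rows=[
    [4.05,-2.56,0,0,0,9.9,0.8],
    [4.05,-2.56,0,0,0,9.9,0.8],
    [0,0,-3,0,0,0,0.8],
    [0,0,0,0,0,0,0.8],
  ],
)

```text
time_s: 1.23
ee_pos: [0.4392, 0.3465, 0.1986]
eef_rot: [-179.9, 0.3, 52.7]
force: [0.3, 0.2, 1.0]
opening: 0.0686
gripper_force: 0.0
```

```bash
python3 - <<'E'
from h import *
snap('wrist','w1'); s=get_state(); print(s['time_s'],s['ee_pos'],s['eef_rot'],s['opening'],s['joint_pos'].round(1))
P,p,d=cloud('wrist','w1'); x,y,z=P[...,0],P[...,1],P[...,2]
m=(d>0)&(abs(x-.44)<.05)&(abs(y-.343)<.045)&(z>.038)&(z<.06)&(p.min(-1)>130)
q=(P[m][:,:2]*1000).astype(np.float32); print(len(q),cv2.minAreaRect(q),np.median(z[m]))
E
```

```text
1.275 [0.43970942 0.34738011 0.20052731] [1.79992684e+02 1.65000115e-01 5.27301405e+01] 0.06822213758350298 [ 54.3  16.5   4.3   0.  -77.9  88.4]
1070 ((442.547119140625, 348.3967590332031), (39.58024215698242, 27.66823959350586), 52.441322326660156) 0.04544460887487056
```

View pics/w1.png

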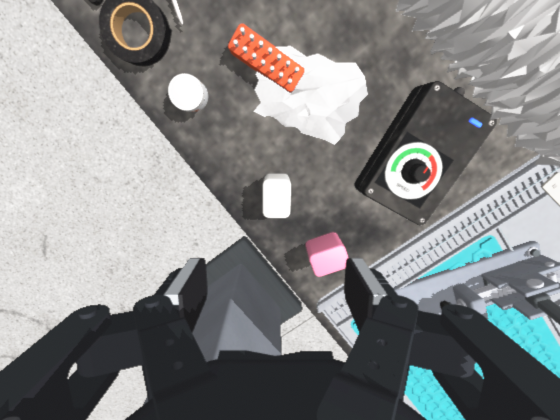

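The wrist picture shows the white charger at (277,197), square to the fingers, with the round pot at (188,92) and a pink block at (326,254) well clear. Going down to grip.

Request:
carry_out(
  rows=[
    [0.25,0.1,-5,0,0,0,0.7],
    [0,0,-5,0,0,0,0.65],
    [0,0,-5,0,0,0,0.65],
    [0,0,-4.1,0,0,0,0.65],
    [0,0,0,0,0,0,0.65],
  ],
)

```text
time_s: 1.9
ee_pos: [0.4411, 0.3482, 0.0087]
eef_rot: [180.0, 0.3, 52.8]
force: [0.1, -0.2, 1.0]
opening: 0.0558
gripper_force: 0.0
```

Request:
carry_out(
  rows=[
    [0,0,0,0,0,0,0],
    [0,0,0,0,0,0,0],
    [0,0,0,0,0,0,0],
    [0,0,0,0,0,0,0],
  ],
)

```text
time_s: 2.4
ee_pos: [0.4439, 0.3509, 0.0131]
eef_rot: [180.0, -0.3, 52.8]
force: [-1.5, 0.3, 5.9]
opening: 0.0276
gripper_force: 40.5
```

Request:
carry_out(
  rows=[
    [0,0,3,0,0,0,0],
    [0,0,5,0,0,0,0],
    [0,0,5,0,0,-4,0],
    [0.3,-3,3,0,0,-9,0],
    [0.3,-3,2,0,0,-9,0],
  ],
)

```text
time_s: 3.02
ee_pos: [0.4489, 0.2888, 0.1931]
eef_rot: [-179.9, -0.2, 30.5]
force: [-0.4, -0.1, -1.8]
opening: 0.0278
gripper_force: 39.5
```

Request:
carry_out(
  rows=[
    [0.3,-3,1,0,0,-9.5,0],
    [0.3,-3,0,0,0,-9.5,0],
    [0.3,-3,0,0,0,-9.5,0],
    [0.3,-3,0,0,0,-9.5,0],
    [0,-3,0,0,0,-9.5,0],
  ],
)

```text
time_s: 3.65
ee_pos: [0.4605, 0.138, 0.2012]
eef_rot: [-179.9, -0.0, -17.1]
force: [0.6, -0.8, -1.0]
opening: 0.0274
gripper_force: 39.5
```

Request:
carry_out(
  rows=[
    [0,0,0,0,0,0,0],
    [0,0,0,0,0,0,0],
  ],
)

```text
time_s: 3.9
ee_pos: [0.4606, 0.1392, 0.2009]
eef_rot: [-179.9, -0.0, -16.7]
force: [-0.0, 0.4, -1.0]
opening: 0.0275
gripper_force: 39.7
```

```bash
python3 - <<'E'
from h import *
snap('wrist','w2'); s=get_state(); print(s['time_s'],s['ee_pos'],s['eef_rot'],s['opening'],s['gripper_force'],s['force'],s['joint_pos'].round(1))
E
```

```text
3.95 [0.46064193 0.13951218 0.20072441] [-1.79952291e+02 -2.44029817e-02 -1.66629078e+01] 0.027596007988426506 39.661425948143005 [-0.83821341  1.03963861 -1.77866289] [ 35.6   7.5  -7.2  -0.  -75.3  37.8]
```

View pics/w2.png

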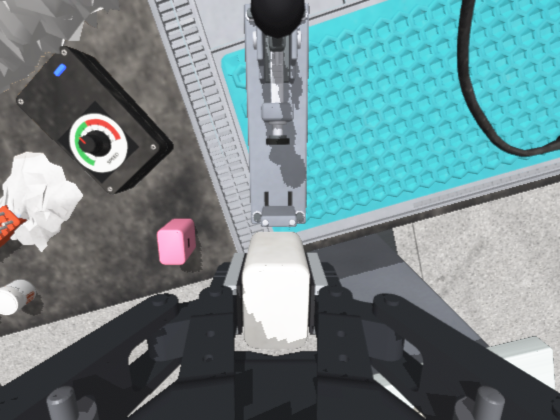

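The picture shows the charger held square, the back stop at (280,212), the pad at (277,138), the jaw block at (276,118) and the knob at (277,10). Next I'll measure the clamp frame from this.

```bash
python3 - <<'E'
from h import *
P,p,d=cloud('wrist','w2'); x,y,z=P[...,0],P[...,1],P[...,2]
def rep(n,m):
    q=P[m]; r=(q[:,:2]*1000).astype(np.float32); print(n,len(q),cv2.minAreaRect(r),np.percentile(z[m],[5,50,95]).round(4))
v,u=np.mgrid[:420,:560]
k=(d>0)
rep('stop',k&(abs(u-280)<35)&(v>185)&(v<228)&(z>.050)&(z<.068))
rep('jaw',k&(abs(u-276)<25)&(v>95)&(v<132)&(z>.046)&(z<.058))
for (a,b) in((260,165),(300,165),(262,175),(297,200),(257,90),(303,60)): print(a,b,P[b,a].round(4),p[b,a])
m=k&(abs(u-278)<45)&(v<228)&(z>.0085)&(z<.0155)&(p.max(-1).astype(int)-p.min(-1)<25); rep('bed',m)
# bed edges per row, where grey at bed height
for r in range(30,226,15):
    c=np.where(m[r])[0]
    if len(c): print(r,c.min(),c.max(),P[r,c.min()].round(4),P[r,c.max()].round(4))
m=k&(v<45)&(abs(u-277)<40)&(z>.13); q=P[m]; print('knob',q.min(0),q.max(0))
c=p[0:240,215:345,::-1]; cv2.imwrite('pics/c2.png',cv2.resize(c,None,fx=2.5*1.6*0.62,fy=2.48,interpolation=cv2.INTER_CUBIC))
E
```

```text
stop 457 ((444.69732666015625, 140.807373046875), (35.22499465942383, 11.76418685913086), 72.52330780029297) [0.0516 0.0572 0.0607]
jaw 565 ((543.751953125, 112.35783386230469), (28.928760528564453, 15.013141632080078), 73.40078735351562) [0.0496 0.0514 0.0528]
260 165 [0.4987 0.1455 0.0126] [179 184 197]
300 165 [0.4861 0.1037 0.0121] [109 112 119]
262 175 [0.4877 0.1467 0.0124] [175 182 193]
297 200 [0.4492 0.1174 0.0111] [168 174 185]
257 90 [0.5722 0.1256 0.0126] [179 184 196]
303 60 [0.5855 0.0732 0.0124] [176 183 195]
bed 7823 ((534.3399047851562, 120.85249328613281), (85.04000091552734, 230.42974853515625), 69.90618133544922) [0.01   0.0116 0.013 ]
30 245 307 [0.6283 0.1204 0.0098] [0.6101 0.0624 0.0122]
45 245 307 [0.6157 0.1245 0.01  ] [0.5976 0.0656 0.0113]
60 245 307 [0.603  0.1288 0.0089] [0.5847 0.069  0.0104]
75 246 307 [0.5893 0.1321 0.0101] [0.5713 0.0727 0.0105]
90 247 306 [0.5755 0.1356 0.0101] [0.5579 0.0774 0.0109]
105 247 306 [0.5615 0.14   0.0117] [0.5439 0.0812 0.0108]
120 248 306 [0.5472 0.1437 0.0101] [0.5295 0.0851 0.0114]
135 236 306 [0.5363 0.1609 0.009 ] [0.5148 0.0892 0.0122]
150 240 305 [0.5202 0.1617 0.0104] [0.5    0.0943 0.0116]
165 246 305 [0.503  0.1605 0.0103] [0.4844 0.0984 0.0107]
180 250 305 [0.4859 0.1614 0.0101] [0.4683 0.1027 0.01  ]
195 239 305 [0.4731 0.1788 0.0086] [0.4519 0.1072 0.0099]
210 235 304 [0.4578 0.1888 0.0088] [0.4355 0.1129 0.0106]
225 234 259 [0.4418 0.195  0.0116] [0.4328 0.1677 0.0091]
knob [0.57182355 0.08692526 0.16178122] [0.59167274 0.11463385 0.18160033]
```

View pics/c2.png

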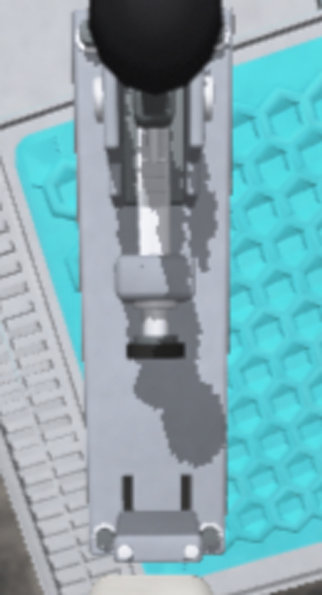

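```bash
python3 - <<'E'
from h import *
z0=np.load('pics/w2.npz'); i,M=T('wrist',z0); f=210/np.tan(np.radians(i['vfov'])/2); P,p,d=cloud('wrist','w2')
e=np.array([np.cos(np.radians(164)),np.sin(np.radians(164))]); n=np.array([-e[1],e[0]])
def at(u,v,h):
    r=M[:3,:3]@np.array([(u-i['cx'])/f,(v-i['cy'])/f,1]); return M[:3,3]+r*(h-M[2,3])/r[2]
for nm,u,v,h in(('padtop front',277.5,143.7,.047),('stop top front',279,207,.058),('jaw front top',277,119.5,.052),('bed end R',305.7,222,.012),('bed rear R',308,5,.012),('bed rear L',245,5,.012),('bedL mid',249.5,150,.012),('bedR mid',306,150,.012)):
    q=at(u,v,h)[:2]; print(nm,q.round(4),'s',(q@e).round(4),'t',(q@n).round(4))
for v in range(100,150,3): print(v,P[v,277].round(4),(P[v,277,:2]@e).round(4))
for v in range(198,226,3): print(v,P[v,280].round(4),(P[v,280,:2]@e).round(4))
for q in((.4447,.1408),(.5438,.1124)): print(np.array(q)@n)
q=z0['pos'][:2]; print('tcp',q@e,q@n)
m=(d>0)&(abs(P[...,0]-.51)<.2)&(abs(P[...,1]-.15)<.2)&(P[...,2]>.1)&(p.min(-1)>200)&(np.mgrid[:420,:560][0]>220)
q=(P[m]); r=((np.stack([q[:,:2]@e,q[:,:2]@n],1))*1000).astype(np.float32); print('charger held',len(q),np.percentile(r,[1,99],0),cv2.minAreaRect(r[q[:,2]>np.percentile(q[:,2],60)]),np.percentile(q[:,2],[2,98]))
E
```

```text
padtop front [0.516  0.1207] s -0.4627 t -0.2582
stop top front [0.4583 0.1364] s -0.4029 t -0.2574
jaw front top [0.5371 0.1149] s -0.4846 t -0.2585
bed end R [0.4216 0.1148] s -0.3737 t -0.2265
bed rear R [0.6304 0.0559] s -0.5905 t -0.2275
bed rear L [0.6478 0.1137] s -0.5913 t -0.2879
bedL mid [0.5172 0.1516] s -0.4554 t -0.2883
bedR mid [0.4997 0.0933] s -0.4546 t -0.2274
100 [0.5554 0.1094 0.0305] -0.5037
103 [0.551  0.1107 0.0502] -0.4991
106 [0.5484 0.1115 0.0521] -0.4964
109 [0.5459 0.1123 0.0523] -0.4938
112 [0.5434 0.113  0.0519] -0.4912
115 [0.5409 0.1138 0.0524] -0.4886
118 [0.5384 0.1145 0.0519] -0.486
121 [0.5361 0.1152 0.0439] -0.4836
124 [0.5335 0.1159 0.0432] -0.4809
127 [0.531  0.1167 0.04  ] -0.4782
130 [0.5283 0.1175 0.039 ] -0.4755
133 [0.5256 0.1183 0.0392] -0.4726
136 [0.5229 0.1191 0.0439] -0.4698
139 [0.5203 0.1199 0.0462] -0.4671
142 [0.5176 0.1207 0.0462] -0.4643
145 [0.5137 0.1217 0.0115] -0.4603
148 [0.5107 0.1226 0.0117] -0.4571
198 [0.4569 0.1351 0.011 ] -0.402
201 [0.4537 0.1361 0.0116] -0.3986
204 [0.4503 0.1371 0.0113] -0.3951
207 [0.4494 0.1375 0.0215] -0.3941
210 [0.4493 0.1377 0.0343] -0.3939
213 [0.4494 0.1379 0.0472] -0.394
216 [0.4491 0.1381 0.0576] -0.3937
219 [0.4462 0.1389 0.0577] -0.3906
222 [0.4431 0.1399 0.0571] -0.3874
225 [0.4403 0.1407 0.0577] -0.3844
-0.25792157891993484
-0.2579374087167512
tcp -0.40441870684306536 -0.26081765554596525
charger held 5927 [[-421.80279602 -273.29454346]
 [-387.57518127 -247.60758362]] ((-405.162353515625, -262.5757751464844), (35.42399978637695, 35.04621887207031), 78.34336853027344) [0.19548691 0.23436043]
```

Request:
carry_out(
  rows=[
    [2.24,-0.93,0,0,0,0.7,0],
    [0,0,-5,0,0,0,0],
    [0,0,-5,0,0,0,0],
    [0,0,-4,0,0,0,0],
    [0,0,-2,0,0,0,0],
  ],
)

```text
time_s: 4.58
ee_pos: [0.4817, 0.1299, 0.038]
eef_rot: [179.9, 0.2, -15.9]
force: [0.5, 0.4, -1.1]
opening: 0.0278
gripper_force: 39.7
```

Request:
carry_out(
  rows=[
    [0,0,-0.5,0,0,0,0],
    [0,0,0,0,0,0,0],
    [0,0,0,0,0,0,0],
  ],
)

```text
time_s: 4.95
ee_pos: [0.4839, 0.1304, 0.0364]
eef_rot: [-179.9, -0.1, -16.0]
force: [-0.0, -0.4, -1.1]
opening: 0.0274
gripper_force: 39.7
```

Request:
carry_out(
  rows=[
    [0,0,-0.7,0,0,0,0],
    [0,0,0,0,0,0,0],
  ],
)

```text
time_s: 5.2
ee_pos: [0.4827, 0.1296, 0.028]
eef_rot: [180.0, 0.0, -16.1]
force: [0.6, 0.3, -1.4]
opening: 0.0276
gripper_force: 39.7
```

Request:
carry_out(
  rows=[
    [0,0,-0.3,0,0,0,0],
    [0,0,0,0,0,0,0],
  ],
)

```text
time_s: 5.45
ee_pos: [0.4831, 0.1297, 0.0253]
eef_rot: [-180.0, -0.0, -16.0]
force: [-0.5, -0.7, -1.6]
opening: 0.0276
gripper_force: 39.7
```

Request:
carry_out(
  rows=[
    [0,0,-0.2,0,0,0,0],
    [0,0,0,0,0,0,0],
  ],
)

```text
time_s: 5.7
ee_pos: [0.4831, 0.1297, 0.0252]
eef_rot: [-180.0, -0.0, -16.0]
force: [-7.1, 0.1, 15.4]
opening: 0.028
gripper_force: 41.8
```

Contact with the bed. Releasing now.

Request:
carry_out(
  rows=[
    [0,0,0.15,0,0,0,0],
    [0,0,0,0,0,0,0.6],
    [0,0,0,0,0,0,0.6],
    [0,0,0,0,0,0,0.6],
    [0,0,0,0,0,0,0.6],
  ],
)

```text
time_s: 6.32
ee_pos: [0.483, 0.1297, 0.0247]
eef_rot: [180.0, 0.0, -16.1]
force: [1.1, 0.1, -0.3]
opening: 0.0513
gripper_force: 0.0
```

Request:
carry_out(
  rows=[
    [0,0,3,0,0,0,0.6],
    [0,0,5,0,0,0,0.6],
    [0,0,6,0,0,0,0.6],
    [0,0,6,0,0,0,0.6],
    [0,0,0,0,0,0,0.6],
  ],
)

```text
time_s: 6.95
ee_pos: [0.4856, 0.1306, 0.2303]
eef_rot: [-179.6, -0.5, -16.0]
force: [-0.1, 0.6, -0.0]
opening: 0.0511
gripper_force: 0.0
```

```bash
python3 - <<'E'
from h import *
snap('wrist','w3'); s=get_state(); print(s['time_s'],s['ee_pos'],s['eef_rot'],s['force'],s['joint_pos'].round(1))
P,p,d=cloud('wrist','w3'); x,y,z=P[...,0],P[...,1],P[...,2]
e=np.array([np.cos(np.radians(164)),np.sin(np.radians(164))]); n=np.array([-e[1],e[0]])
S=P[...,:2]@e; t=P[...,:2]@n
m=(d>0)&(abs(S+.428)<.045)&(abs(t+.258)<.035)&(z>.05)&(z<.066)&(p.min(-1)>215)
print(len(S[m]),cv2.minAreaRect((np.stack([S[m],t[m]],1)*1000).astype(np.float32)),np.median(z[m]))
m=(d>0)&(z>.14)&(z<.2)&(abs(S+.53)<.05)&(abs(t+.258)<.04); print('knob',len(S[m]),[ (a[m].min().round(4),a[m].max().round(4)) for a in (S,t,z)])
E
```

```text
7.0 [0.48397695 0.13030704 0.22704753] [-179.7761489    -0.19642837  -16.05093487] [-0.24265171 -0.64181949 -1.77220474] [ 33.    8.9  -1.6   0.  -79.1  40.9]
922 ((-416.21466064453125, -258.4726257324219), (59.47165298461914, 32.08568572998047), 0.2003336399793625) 0.057501503330865816
knob 1709 [(np.float64(-0.5497), np.float64(-0.5215)), (np.float64(-0.2722), np.float64(-0.244)), (np.float64(0.1619), np.float64(0.1821))]
```

View pics/w3.png

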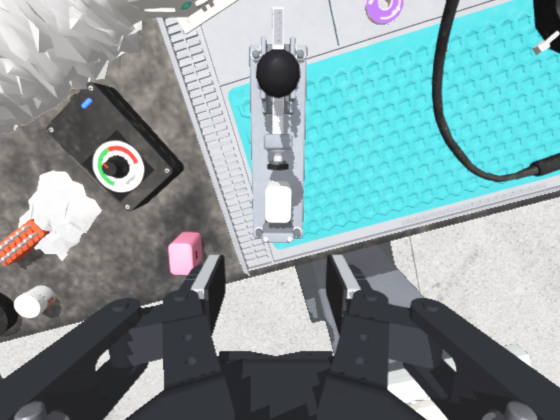

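The charger stands square on the bed at (278,203) with a clear gap to the pad (278,163) and the stop (279,235). The knob is at (278,73). Going to the knob.

Request:
carry_out(
  rows=[
    [5.1,-1.48,0,0,0,0,0.75],
    [5.1,-1.48,0,0,0,0,0.75],
    [0,0,-3,0,0,0,0.75],
    [0,0,-5.1,0,0,0,0.75],
    [0,0,0,0,0,0,0.75],
  ],
  force=60,
)

```text
time_s: 7.62
ee_pos: [0.5814, 0.099, 0.1383]
eef_rot: [179.6, 0.6, -16.1]
force: [0.2, 0.4, 0.4]
opening: 0.064
gripper_force: 0.0
```

Request:
carry_out(
  rows=[
    [0,0,0,0,0,0,0],
    [0,0,0,0,0,0,0],
    [0,0,0,0,0,0,0],
    [0,0,0,0,0,0,0],
  ],
)

```text
time_s: 8.12
ee_pos: [0.5864, 0.1006, 0.1466]
eef_rot: [-179.9, -0.2, -16.0]
force: [0.2, 0.5, 5.4]
opening: 0.0258
gripper_force: 58.7
```

Request:
carry_out(
  rows=[
    [0,0,0,0,0,0,0.6],
    [0,0,-0.4,0,0,0,0.6],
    [0,0,0,0,0,0,0],
    [0,0,0,0,0,0,0],
    [0,0,0,0,0,0,0],
  ],
)

```text
time_s: 8.75
ee_pos: [0.5852, 0.1008, 0.1396]
eef_rot: [-179.9, 0.0, -16.0]
force: [0.5, 3.7, 0.7]
opening: 0.0259
gripper_force: 58.9
```

Request:
carry_out(
  rows=[
    [0,0,0,0,0,0,0],
    [0,0,0,0,0,0,0],
  ],
)

```text
time_s: 9.0
ee_pos: [0.5851, 0.1008, 0.1396]
eef_rot: [-179.9, -0.0, -16.0]
force: [1.5, 4.4, -1.9]
opening: 0.0259
gripper_force: 58.9
```

Request:
carry_out(
  rows=[
    [-0.48,0.14,-0.08,0,0,0,0],
    [-0.48,0.14,-0.1,0,0,0,0],
    [0,0,0,0,0,0,0],
  ],
)

```text
time_s: 9.38
ee_pos: [0.5766, 0.1033, 0.1382]
eef_rot: [-179.9, -0.2, -16.0]
force: [4.0, 3.8, -3.1]
opening: 0.0257
gripper_force: 59.3
```

Request:
carry_out(
  rows=[
    [-0.19,0.06,-0.05,0,0,0,0],
    [0,0,0,0,0,0,0],
  ],
)

```text
time_s: 9.62
ee_pos: [0.5752, 0.1037, 0.1379]
eef_rot: [-179.9, -0.2, -16.0]
force: [5.2, 2.4, -2.7]
opening: 0.0259
gripper_force: 59.3
```

Request:
carry_out(
  rows=[
    [-0.19,0.06,-0.05,0,0,0,0],
    [0,0,0,0,0,0,0],
  ],
)

```text
time_s: 9.88
ee_pos: [0.5735, 0.1042, 0.1375]
eef_rot: [-179.9, -0.2, -16.0]
force: [5.8, 2.9, -4.0]
opening: 0.0263
gripper_force: 59.3
```

Request:
carry_out(
  rows=[
    [-0.19,0.1,-0.05,0,0,0,0],
    [0,0,0,0,0,0,0],
  ],
)

```text
time_s: 10.12
ee_pos: [0.5726, 0.1045, 0.1373]
eef_rot: [-180.0, -0.3, -16.0]
force: [9.6, 0.3, -4.9]
opening: 0.0258
gripper_force: 59.4
```

Request:
carry_out(
  rows=[
    [-0.19,0.06,-0.05,0,0,0,0],
    [0,0,0,0,0,0,0],
  ],
)

```text
time_s: 10.38
ee_pos: [0.5725, 0.1045, 0.1373]
eef_rot: [-179.9, -0.6, -16.0]
force: [15.7, -3.3, -7.0]
opening: 0.0259
gripper_force: 59.6
```

Forward stop found at TCP (0.5725,0.1045). First full pull.

Request:
carry_out(
  rows=[
    [1.02,-0.29,0.2,0,0,0,0],
    [1.02,-0.29,0.1,0,0,0,0],
    [1.02,-0.29,0,0,0,0,0],
    [1.02,-0.29,-0.1,0,0,0,0],
    [1.02,-0.29,-0.2,0,0,0,0],
  ],
)

```text
time_s: 11.0
ee_pos: [0.6193, 0.091, 0.1378]
eef_rot: [-180.0, -0.1, -16.0]
force: [-2.2, 4.0, 7.9]
opening: 0.026
gripper_force: 61.2
```

Request:
carry_out(
  rows=[
    [0,0,0,0,0,0,0],
    [0,0,0,0,0,0,0],
  ],
)

```text
time_s: 11.25
ee_pos: [0.6201, 0.0908, 0.1376]
eef_rot: [-180.0, -0.2, -16.0]
force: [1.1, 1.8, 4.8]
opening: 0.0258
gripper_force: 61.0
```

Request:
carry_out(
  rows=[
    [-1.02,0.29,0.2,0,0,0,0],
    [-1.02,0.29,0.1,0,0,0,0],
    [-1.02,0.29,0,0,0,0,0],
    [-1.02,0.29,-0.1,0,0,0,0],
    [-1.02,0.29,-0.2,0,0,0,0],
  ],
)

```text
time_s: 11.88
ee_pos: [0.5721, 0.1048, 0.1373]
eef_rot: [-179.9, -0.6, -16.0]
force: [37.3, -12.6, -15.6]
opening: 0.0258
gripper_force: 59.8
```

Request:
carry_out(
  rows=[
    [0,0,0,0,0,0,0],
  ],
)

```text
time_s: 12.0
ee_pos: [0.5723, 0.1046, 0.1372]
eef_rot: [-179.9, -0.6, -16.0]
force: [19.2, -4.5, -5.9]
opening: 0.0255
gripper_force: 61.1
```

Request:
carry_out(
  rows=[
    [1.02,-0.29,0.2,0,0,0,0],
    [1.02,-0.29,0.1,0,0,0,0],
    [1.02,-0.29,0,0,0,0,0],
    [1.02,-0.29,-0.1,0,0,0,0],
    [1.02,-0.29,-0.2,0,0,0,0],
  ],
)

```text
time_s: 12.62
ee_pos: [0.6186, 0.0912, 0.1378]
eef_rot: [-180.0, 0.0, -16.0]
force: [-2.8, 4.0, 10.8]
opening: 0.0258
gripper_force: 62.8
```

Request:
carry_out(
  rows=[
    [0,0,0,0,0,0,0],
    [0,0,0,0,0,0,0],
  ],
)

```text
time_s: 12.88
ee_pos: [0.6196, 0.091, 0.1376]
eef_rot: [-180.0, -0.1, -16.0]
force: [1.3, 1.9, 7.3]
opening: 0.0258
gripper_force: 62.6
```

```bash
python3 - <<'E'
from h import *
e=np.array([np.cos(np.radians(164)),np.sin(np.radians(164))]); n=np.array([-e[1],e[0]])
for i in('wrist','scene'):
    f='t_'+i; snap(i,f); P,p,d=cloud(i,f); S=P[...,:2]@e; t=P[...,:2]@n; z=P[...,2]
    for nm,lo,hi,a,b in(('jaw',.046,.0535,-.52,-.455),('charger+stop',.053,.066,-.46,-.37)):
        m=(d>0)&(z>lo)&(z<hi)&(S>a)&(S<b)&(abs(t+.258)<.012); print(i,nm,m.sum(),np.percentile(S[m],[2,50,98]).round(4) if m.any() else '')
E
```

```text
wrist jaw 10 [-0.4733 -0.4727 -0.4553]
wrist charger+stop 0 
scene jaw 28 [-0.486  -0.4781 -0.4717]
scene charger+stop 108 [-0.4428 -0.4189 -0.3822]
```

The jaw has advanced about 10 mm after two strokes, so the ratchet works. Strokes 3 to 5.

Request:
carry_out(
  rows=[
    [-1.02,0.29,0.2,0,0,0,0],
    [-1.02,0.29,0.1,0,0,0,0],
    [-1.02,0.29,0,0,0,0,0],
    [-1.02,0.29,-0.1,0,0,0,0],
    [-0.85,0.24,-0.2,0,0,0,0],
  ],
)

```text
time_s: 13.6
ee_pos: [0.5721, 0.1047, 0.1371]
eef_rot: [-179.9, -0.4, -16.0]
force: [27.9, -9.7, -8.8]
opening: 0.0261
gripper_force: 61.0
```

Request:
carry_out(
  rows=[
    [0,0,0,0,0,0,0],
  ],
)

```text
time_s: 13.72
ee_pos: [0.5724, 0.1045, 0.137]
eef_rot: [-180.0, -0.4, -16.0]
force: [13.8, -1.7, -1.4]
opening: 0.0256
gripper_force: 61.7
```

Request:
carry_out(
  rows=[
    [0.85,-0.24,0.2,0,0,0,0],
    [1.02,-0.29,0.1,0,0,0,0],
    [1.02,-0.29,0,0,0,0,0],
    [1.02,-0.29,-0.1,0,0,0,0],
    [1.02,-0.29,-0.2,0,0,0,0],
  ],
)

```text
time_s: 14.35
ee_pos: [0.6184, 0.0913, 0.1377]
eef_rot: [180.0, 0.0, -16.0]
force: [-3.2, 3.5, 13.4]
opening: 0.0257
gripper_force: 63.2
```

Request:
carry_out(
  rows=[
    [0,0,0,0,0,0,0],
    [0,0,0,0,0,0,0],
  ],
)

```text
time_s: 14.6
ee_pos: [0.6192, 0.0911, 0.1375]
eef_rot: [-180.0, -0.1, -16.0]
force: [1.0, 1.8, 9.2]
opening: 0.0261
gripper_force: 63.0
```

Request:
carry_out(
  rows=[
    [-1.02,0.29,0.2,0,0,0,0],
    [-1.02,0.29,0.1,0,0,0,0],
    [-1.02,0.29,0,0,0,0,0],
    [-1.02,0.29,-0.1,0,0,0,0],
    [-0.85,0.24,-0.2,0,0,0,0],
  ],
)

```text
time_s: 15.22
ee_pos: [0.5722, 0.1047, 0.1368]
eef_rot: [-180.0, -0.4, -16.0]
force: [29.1, -10.8, -9.3]
opening: 0.0259
gripper_force: 61.2
```

Request:
carry_out(
  rows=[
    [0,0,0,0,0,0,0],
  ],
)

```text
time_s: 15.35
ee_pos: [0.5725, 0.1045, 0.1368]
eef_rot: [-180.0, -0.4, -16.0]
force: [14.3, -2.7, -0.8]
opening: 0.0255
gripper_force: 62.0
```

Request:
carry_out(
  rows=[
    [0.85,-0.24,0.2,0,0,0,0],
    [1.02,-0.29,0.1,0,0,0,0],
    [1.02,-0.29,0,0,0,0,0],
    [1.02,-0.29,-0.1,0,0,0,0],
    [1.02,-0.29,-0.2,0,0,0,0],
  ],
)

```text
time_s: 15.98
ee_pos: [0.6187, 0.0912, 0.1374]
eef_rot: [-180.0, 0.0, -16.0]
force: [-1.0, 2.6, 10.2]
opening: 0.0257
gripper_force: 63.1
```

Request:
carry_out(
  rows=[
    [0,0,0,0,0,0,0],
    [0,0,0,0,0,0,0],
  ],
)

```text
time_s: 16.23
ee_pos: [0.6195, 0.091, 0.1372]
eef_rot: [-180.0, -0.1, -16.0]
force: [1.9, 1.9, 9.0]
opening: 0.026
gripper_force: 63.1
```

Request:
carry_out(
  rows=[
    [-1.02,0.29,0.25,0,0,0,0],
    [-1.02,0.29,0.1,0,0,0,0],
    [-1.02,0.29,0,0,0,0,0],
    [-1.02,0.29,-0.1,0,0,0,0],
    [-0.85,0.24,-0.2,0,0,0,0],
  ],
)

```text
time_s: 16.85
ee_pos: [0.5721, 0.1047, 0.1367]
eef_rot: [-180.0, -0.4, -16.0]
force: [30.4, -10.2, -12.4]
opening: 0.0263
gripper_force: 61.2
```

Request:
carry_out(
  rows=[
    [0,0,0,0,0,0,0],
  ],
)

```text
time_s: 16.98
ee_pos: [0.5724, 0.1045, 0.1367]
eef_rot: [-180.0, -0.4, -16.0]
force: [15.6, -2.6, -3.1]
opening: 0.0258
gripper_force: 61.9
```

Request:
carry_out(
  rows=[
    [0.85,-0.24,0.2,0,0,0,0],
    [1.02,-0.29,0.1,0,0,0,0],
    [1.02,-0.29,0,0,0,0,0],
    [1.02,-0.29,-0.1,0,0,0,0],
    [1.02,-0.29,-0.2,0,0,0,0],
  ],
)

```text
time_s: 17.6
ee_pos: [0.6185, 0.0912, 0.1373]
eef_rot: [180.0, 0.1, -16.0]
force: [-2.2, 2.4, 8.2]
opening: 0.0258
gripper_force: 63.1
```

Request:
carry_out(
  rows=[
    [0,0,0,0,0,0,0],
    [0,0,0,0,0,0,0],
  ],
)

```text
time_s: 17.85
ee_pos: [0.6192, 0.091, 0.1372]
eef_rot: [180.0, -0.0, -16.0]
force: [2.7, 2.4, 5.3]
opening: 0.026
gripper_force: 63.0
```

```bash
python3 - <<'E'
from h import *
e=np.array([np.cos(np.radians(164)),np.sin(np.radians(164))]); n=np.array([-e[1],e[0]])
i='scene';f='t2'; snap(i,f); P,p,d=cloud(i,f); S=P[...,:2]@e; t=P[...,:2]@n; z=P[...,2]
for nm,m in(('jaw',(z>.046)&(z<.0535)&(S>-.52)&(S<-.43)&(p.min(-1)<190)),('white',(z>.03)&(z<.066)&(p.min(-1)>205)&(S>-.47)&(S<-.37))):
    m=m&(d>0)&(abs(t+.258)<.02); print(nm,m.sum(),np.percentile(S[m],[2,50,98]).round(4))
c=p[190:260,230:330,::-1]; cv2.imwrite('pics/c3.png',cv2.resize(c,None,fx=7,fy=7,interpolation=cv2.INTER_CUBIC))
E
```

```text
jaw 45 [-0.471  -0.463  -0.4365]Traceback (most recent call last):
  File "<stdin>", line 5, in <module>
    return _quantile_unchecked(
        a, q, axis, out, overwrite_input, method, keepdims, weights)
    return _ureduce(a,
                    func=_quantile_ureduce_func,
    ...<5 lines>...
                    overwrite_input=overwrite_input,
                    method=method)
    r = func(a, **kwargs)
    result = _quantile(arr,
                       quantiles=q,
    ...<2 lines>...
                       out=out,
                       weights=wgt)
    slices_having_nans = np.isnan(arr[-1, ...])
                                  ~~~^^^^^^^^^
IndexError: index -1 is out of bounds for axis 0 with size 0
```

```bash
python3 - <<'E'
from h import *
p=np.load('pics/t2.npz')['p']
c=p[175:265,235:335,::-1]; cv2.imwrite('pics/c3.png',cv2.resize(c,None,fx=6.5,fy=6.5,interpolation=cv2.INTER_CUBIC))
E
```

```text
(no output)
```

View pics/c3.png

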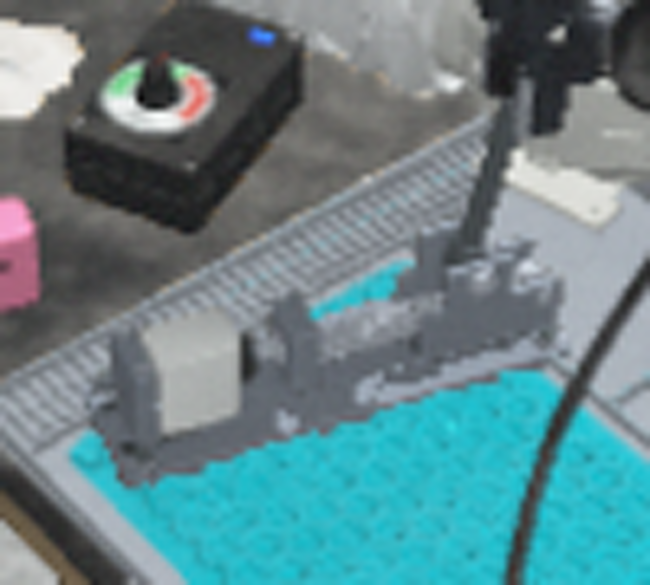

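The crop shows the charger upright with the pad against it (247,355), and nearly at the stop (140,390). Stroke 6.

Request:
carry_out(
  rows=[
    [-1.02,0.29,0.2,0,0,0,0],
    [-1.02,0.29,0.1,0,0,0,0],
    [-1.02,0.29,0,0,0,0,0],
    [-1.02,0.29,-0.1,0,0,0,0],
    [-0.85,0.24,-0.2,0,0,0,0],
  ],
)

```text
time_s: 18.52
ee_pos: [0.5721, 0.1047, 0.1367]
eef_rot: [-180.0, -0.4, -16.0]
force: [30.0, -9.4, -13.0]
opening: 0.0259
gripper_force: 61.2
```

Request:
carry_out(
  rows=[
    [0,0,0,0,0,0,0],
  ],
)

```text
time_s: 18.65
ee_pos: [0.5724, 0.1045, 0.1366]
eef_rot: [-180.0, -0.4, -16.0]
force: [16.0, -2.3, -5.3]
opening: 0.0256
gripper_force: 61.9
```

Request:
carry_out(
  rows=[
    [0.85,-0.24,0.2,0,0,0,0],
    [1.02,-0.29,0.1,0,0,0,0],
    [1.02,-0.29,0,0,0,0,0],
    [1.02,-0.29,-0.1,0,0,0,0],
    [1.02,-0.29,-0.2,0,0,0,0],
  ],
)

```text
time_s: 19.27
ee_pos: [0.6179, 0.0914, 0.1375]
eef_rot: [180.0, 0.1, -16.0]
force: [-4.0, 3.3, 9.8]
opening: 0.0256
gripper_force: 63.4
```

Request:
carry_out(
  rows=[
    [0,0,0,0,0,0,0],
    [0,0,0,0,0,0,0],
  ],
)

```text
time_s: 19.52
ee_pos: [0.6184, 0.0913, 0.1373]
eef_rot: [180.0, 0.0, -16.0]
force: [-0.3, 2.7, 7.1]
opening: 0.026
gripper_force: 63.2
```

Request:
carry_out(
  rows=[
    [0.14,-0.04,0,0,0,0,0],
    [0,0,0,0,0,0,0],
  ],
)

```text
time_s: 19.77
ee_pos: [0.6191, 0.0911, 0.1372]
eef_rot: [180.0, 0.1, -16.0]
force: [-3.3, 2.7, 8.3]
opening: 0.0258
gripper_force: 63.3
```

Slight resistance, about 3 to 5 N over idle, so the clamping is still under 15 N. Stroke 7.

Request:
carry_out(
  rows=[
    [-1.02,0.29,0.2,0,0,0,0],
    [-1.02,0.29,0.1,0,0,0,0],
    [-1.02,0.29,0,0,0,0,0],
    [-1.02,0.29,-0.1,0,0,0,0],
    [-0.99,0.28,-0.2,0,0,0,0],
  ],
)

```text
time_s: 20.4
ee_pos: [0.5719, 0.1047, 0.1366]
eef_rot: [-180.0, -0.3, -16.0]
force: [34.1, -12.0, -17.3]
opening: 0.026
gripper_force: 61.0
```

Request:
carry_out(
  rows=[
    [0,0,0,0,0,0,0],
  ],
)

```text
time_s: 20.52
ee_pos: [0.5723, 0.1046, 0.1366]
eef_rot: [-180.0, -0.4, -16.0]
force: [15.4, -1.9, -5.3]
opening: 0.0262
gripper_force: 62.0
```

Request:
carry_out(
  rows=[
    [0.85,-0.24,0.2,0,0,0,0],
    [1.02,-0.29,0.1,0,0,0,0],
    [1.02,-0.29,0,0,0,0,0],
    [1.02,-0.29,-0.1,0,0,0,0],
    [1.02,-0.29,-0.2,0,0,0,0],
  ],
)

```text
time_s: 21.15
ee_pos: [0.617, 0.0916, 0.1376]
eef_rot: [180.0, 0.2, -16.0]
force: [-8.7, 5.8, 12.8]
opening: 0.0258
gripper_force: 63.5
```

Request:
carry_out(
  rows=[
    [0,0,0,0,0,0,0],
    [0,0,0,0,0,0,0],
  ],
)

```text
time_s: 21.4
ee_pos: [0.6176, 0.0915, 0.1375]
eef_rot: [180.0, 0.1, -16.0]
force: [-4.9, 3.9, 9.3]
opening: 0.0257
gripper_force: 63.5
```

Request:
carry_out(
  rows=[
    [0.2,-0.06,0,0,0,0,0],
    [0,0,0,0,0,0,0],
    [0,0,0,0,0,0,0],
  ],
)

```text
time_s: 21.78
ee_pos: [0.6188, 0.0912, 0.1373]
eef_rot: [180.0, 0.2, -16.0]
force: [-6.7, 5.3, 10.2]
opening: 0.026
gripper_force: 63.5
```

Clearly stiff now, about 8 N over idle (some 30 N of clamping). Returning the lever and letting go.

Request:
carry_out(
  rows=[
    [-1.02,0.29,0.2,0,0,0,0],
    [-1.02,0.29,0.1,0,0,0,0],
    [-1.02,0.29,0,0,0,0,0],
    [-1.02,0.29,-0.1,0,0,0,0],
    [-0.95,0.28,-0.2,0,0,0,0],
  ],
)

```text
time_s: 22.4
ee_pos: [0.5722, 0.1047, 0.1365]
eef_rot: [-180.0, -0.2, -16.0]
force: [32.2, -9.1, -11.0]
opening: 0.0258
gripper_force: 61.1
```

Request:
carry_out(
  rows=[
    [0,0,0,0,0,0,0],
    [0,0,0,0,0,0,0.7],
    [0,0,0,0,0,0,0.7],
    [0,0,0,0,0,0,0.7],
    [0,0,0,0,0,0,0.7],
  ],
)

```text
time_s: 23.02
ee_pos: [0.5702, 0.1049, 0.1364]
eef_rot: [180.0, 0.0, -16.1]
force: [-1.2, -0.4, 0.9]
opening: 0.0599
gripper_force: 0.0
```

Request:
carry_out(
  rows=[
    [0,0,2,0,0,0,0.7],
    [0,0,4,0,0,0,0.7],
    [0,0,3,0,0,0,0.7],
    [-4,1,1,0,0,0,0.7],
    [-4,1,0,0,0,0,0.7],
  ],
)

```text
time_s: 23.65
ee_pos: [0.4901, 0.1253, 0.2373]
eef_rot: [-179.9, -0.1, -16.1]
force: [-0.0, -0.1, 0.8]
opening: 0.06
gripper_force: 0.0
```

Request:
carry_out(
  rows=[
    [-2,0,0,0,0,0,0.7],
    [0,0,0,0,0,0,0.7],
    [0,0,0,0,0,0,0.7],
  ],
)

```text
time_s: 24.02
ee_pos: [0.471, 0.125, 0.2365]
eef_rot: [180.0, -0.0, -16.0]
force: [0.4, 0.0, 0.1]
opening: 0.0597
gripper_force: 0.0
```

```bash
python3 - <<'E'
from h import *
snap('wrist','w5'); s=get_state(); print(s['time_s'],s['ee_pos'],s['force'])
P,p,d=cloud('wrist','w5'); e=np.array([np.cos(np.radians(164)),np.sin(np.radians(164))]); n=np.array([-e[1],e[0]])
S=P[...,:2]@e; t=P[...,:2]@n; z=P[...,2]
m=(d>0)&(z>.045)&(z<.0535)&(S>-.49)&(S<-.44)&(abs(t+.258)<.012)&(p.min(-1)>60); print('jaw top',m.sum(),np.percentile(S[m],[2,50,98]).round(4))
m=(d>0)&(z>.053)&(z<.066)&(S>-.455)&(S<-.395)&(abs(t+.258)<.03); print('charger',cv2.minAreaRect((np.stack([S[m],t[m]],1)*1000).astype(np.float32)),np.median(z[m]))
q=p[0:300,170:400,::-1]; cv2.imwrite('pics/c5.png',cv2.resize(q,None,fx=2,fy=2,interpolation=cv2.INTER_CUBIC))
E
```

```text
24.075 [0.47109511 0.12497924 0.23630923] [0.42751178 0.27719129 0.98921993]
jaw top 343 [-0.4669 -0.4596 -0.452 ]
charger ((-424.7716979980469, -257.68133544921875), (59.27648162841797, 27.749156951904297), 0.16144907474517822) 0.057416213282484196
```

View pics/c5.png

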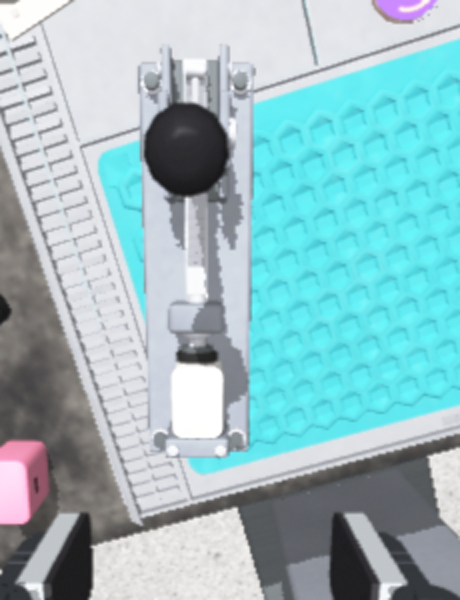

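The charger sits square between the pad (195,355 in the crop) and the stop. The gap from jaw block to charger is about 17 mm against 22 mm unpressed, so the pad is yielding about 5 mm (some 30 N). Handing in.

```bash
python3 -c "
from bench import *
print(job_done())"
```

```text
the job is handed in; nothing more can be done
None
```

The job is handed in after seven strokes: the charger is clamped upright and square against the back stop at an estimated 30–40 N. The gripper has let go and is clear; I saw nothing disturbed but did not re-measure the bystanders.

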